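# Bolt a filled mould into its frame

### The job

Push the filled rubber mould all the way into the wooden frame until it is flat against the frame's back rail, then swing the gate fully shut behind it and slide the gate's bolt fully home through its keeper. The casts are still setting, so push the mould home before you close the gate and do not shove it with the gate; leave the loose things standing around the frame where they are.

Things in the scene. Friction and masses are not known exactly. Their poses are not given: they have to be found in the camera images.
- mould_frame: Three-sided plywood frame fixed to the bench, 34 mm high, rails 16 mm thick. Origin on the bench at the middle of the bay; x points into the bay from its mouth, z up. Bay 116 mm wide (y -58 to +58 mm), from the mouth, which the gate closes, at x = -77 mm to the back rail's inner face at x = +78 mm. Outer faces at y = +-74 mm. A post 34 mm high stands at x -98 to -40, y -79 to -111 mm.
- keeper (a point): Middle of the keeper's opening, at the height of the bolt's axis (z = 44 mm). The keeper is a steel staple on the post beside the mouth's -y corner, in the frame at x = -85 mm, y -85 to -97 mm; its opening is 15 mm wide, its top at z = 58 mm.
- gate_hinge (a point): The gate's vertical hinge pin, at the mouth's +y corner: x = -77, y = +76 mm in the frame.
- gate (a joint): Opening of the gate (rad): 0 shut (hard stop), up to 1.9; stays where left, under 1 N moves its end. A wooden bar 148 mm long, 16 mm thick, z 4 to 36 mm. In the frame's x, y it points from the pin along (-sin q, -cos q); its inner face is in the plane of the pin, its outer face 16 mm from it, looking along (-cos q, sin q). So shut, it spans the mouth and its outer face is at x = -93 mm.
- gate_end (a point): Middle of the gate's free end face, at z = 20 mm, 150 mm from the hinge pin, 8 mm from either face.
- bolt (a joint): Travel of the bolt (m): 0 drawn back, 0.040 fully home (hard stop); friction about 1.5 N, stays where left. A steel rod, 9 mm diameter, along the gate's top edge, axis at z = 44 mm, in two straps with tops at z = 52 mm. It moves toward the gate's free end; drawn back it does not stick out there. With the gate shut it enters the keeper; with the gate ajar it hits or misses it.
- bolt_knob (a point): Middle of the head of the bolt's upright knob, at z = 68 mm. The head is 15 mm in diameter, z 62 to 75 mm, on a 9 mm stem rising from the rod. It is on the gate's centre line, 78 mm plus the bolt's travel from the hinge pin. The straps lie 66 and 132 mm from the pin.
- mould: The turquoise rubber mould filled with plaster that sticks out of the frame's mouth: a flat block 148 x 106 x 16 mm, about 0.28 kg, lying on the bench. Origin at the centre of its underside, x along its 148 mm length, y across its width. Fully home, its centre is at x = +4 mm in the frame and its outer end 7 mm inside the gate.
- glass_jar: Empty glass jar, 68 mm diameter, 88 mm high, beyond the frame's keeper side. Origin at the centre of its underside. Leave it alone.
- stack_g: Stack of small white plaster bricks, 55 x 39 x 49 mm, behind the frame's back rail. Origin at the centre of its underside. Leave it alone.
- pot_red_a: Paint pot with a red lid, 50 mm diameter, 54 mm high, to the right of the frame. Origin at the centre of its underside. Leave it alone.
- clamp_green: Green spring clamp lying flat, 36 x 96 x 13 mm, beside the frame's hinge side. Origin at the centre of its underside. Leave it alone.
There are look-alikes about, which are no part of the job. Leave any green or yellow look-alike of the mould alone.

How it is judged (in metres and radians):
On the way, in this order (a step that is already met when the one before it is completed fails the run):
1. the mould lies flat on the bench, within 4 mm of the frame's back rail, the gate still open (x of mould in the frame of mould_frame above 0 m and angle between the x axis of mould and the x axis of mould_frame, either way round below 0.05 rad and height (world z) of mould below 0.006 m and value of joint gate above 0.3 rad), for 0.1 s.
2. the gate is shut, within 0.035 rad (value of joint gate below 0.035 rad), for 0.1 s.
At the end, for the whole second after the job is handed in: The mould lies flat on the bench in the frame, within 4 mm of the back rail and square to it within 0.05 rad; the gate is shut within 0.035 rad; the bolt is within 4 mm of fully home in its keeper; all is at rest (x of mould in the frame of mould_frame above 0 m and angle between the x axis of mould and the x axis of mould_frame, either way round below 0.05 rad and height (world z) of mould below 0.006 m and value of joint gate below 0.035 rad and value of joint bolt above 0.036 m and linear speed of mould below 0.01 m/s); the robot touches nothing.
It fails at once if the gate presses on the mould with more than 3 N (contact force between gate and mould above 3 N).
It fails at once if a loose bystander (jar, brick stack, paint pot or green clamp) is moved more than 30 mm (distance of any of glass_jar, stack_g, pot_red_a, clamp_green from where it was at the start of the episode above 0.03 m).
It also fails if it takes over 51 s, if anything falls off the work surface, if the arm or the gripper's body presses on something with over 40 N, if the wrist force passes 120 N, or if a joint passes its speed limit or range.

### The arm

A 7-joint arm with a two-finger parallel gripper is mounted at the origin on a cart in front of the work surface, level with it; the furniture and walls round the work are solid. World frame = base frame: x ahead of the robot, y to its left, z up, the work surface at z = 0. Lengths are in mm, angles in rad, forces in N, time in s.
With the tool pointing down it reaches from about 400 to 900 mm from the base axis. Payload 5.6 kg.
Tool frame: the origin (TCP) lies midway between the tips of the shut fingers; the grasp point (between the pads) lies 19 mm behind it; z points along the fingers, y is the line along which they close (so a half turn about z gives the same grasp; the last joint's range is limited). The gripper opens to 92 mm and grips with 3 to 60 N. Pads are 20 mm wide; open, the fingers measure 128 mm over their backs; the gripper's body (75 mm by 189 mm) begins 69 mm behind the grasp point.
Start: joints at [-0.043, 0.468, -0.012, 1.603, 0.006, 1.071, -0.056], TCP at [650.007, -0.044, 214.592] pointing down, gripper open.
Joint ranges: [-2.53, 2.53], [-0.31, 2.02], [-1.57, 1.55], [0.28, 2.44], [-1.29, 4.43], [0.15, 1.84], [-2.92, 2.92]. Speed limits (rad/s): [2.57, 2.57, 3.14, 3.14, 3.14, 3.14, 3.14].

### API

Orientations are given as a rotation vector (axis times angle).
In Python, from cell import robot, grip, kin, viewer gives the robot as it stands. Calls block until the motion is done:
- robot.movep(position, orientation): joint-space move of the TCP to a pose.
- robot.servo_line(position, feed=150, rotation=None): straight line of the TCP; rotation=None keeps the orientation; feed is the mean speed in mm/s.
- robot.goto_joints(angles): joint-space move.
- grip(opening, newtons=None): opening from 0.0 (shut) to 1.0 (fully open); newtons is the grip in N (None keeps the last); returns when the fingers have stopped.
- robot.hold(seconds).
- kin.ik(position, orientation): joint angles nearest the present ones, or None.
- robot.observe(): the state.
- viewer.read_camera(name): name is "scene" or "side" or "wrist"; returns the picture (480x640x3 uint8, red, green, blue); there is no depth.
- viewer.camera_info(name): a dict with "camera_matrix" (3x3 intrinsics, pixels), "R" (3x3) and "t" (3): a world point X has camera coordinates R X + t. Camera axes: x right, y down, z forward; pixel columns grow to the right and rows downward; lengths in mm; the calibration is good to about 2 mm. A picture is of the moment at which its call begins: read the wrist's pose just before it. camera_info takes no time and is no camera call; for the wrist camera it gives the pose at the moment of the call.
A pose or a line that the arm cannot do raises robot.IKError and nothing moves.
- robot.job_done(): hands the job in; it is judged then, once.
Trained networks look in the newest picture that a camera, given by its name, has taken for a name from the list of things; names that differ only in an ending like _2 or _b are one class to them, and where a whole thing is asked for, a point or a joint stands for the part that bears it (a point fixed in the world has none). Each returns a list of dicts, best first, with "confidence" (0 to 1); they miss things now and then, are a little off and sometimes report something else, mostly with a low value. They report only what shows in the picture. A call takes as long as a camera call. They do not tell look-alikes from the thing itself.
- viewer.silhouettes(name, camera): "mask" (480x640 bool, what is visible of it).
- viewer.pinpoint(name, camera): "at" ([x, y, z] in mm, in the coordinates of the camera as it stood for that picture, good to about 4 mm: a listed point, or the origin of a listed thing).
The state is a dict: "t": time; "joints": joint angles; "joint_velocities": joint speeds; "joint_torque": joint torques, N m; "tcp_pos": TCP position; "tcp_rot": TCP orientation; "contact_force": force on the tool from outside, world axes, zero at the start; "wrist_torque": the same for the moment, N m; "grip_width": opening from 0.0 (shut) to 1.0 (fully open); "grip_force": force on a finger pad.
Only numpy, scipy, OpenCV 4.12 (cv2) and the standard library are available. Lean on these libraries where they do the work, as an engineer would, in place of code of your own. Each camera call takes 0.05 s, during which the arm holds its last target. There are 200 camera calls.

## Working session

There is one attempt and no reset: what is moved stays moved. The work goes in short steps, each a Python script; the robot and the scene stay as the last script left them, time stands still between calls to the robot, and variables do not carry over. Pictures are saved under pics/ and viewed, at most 10 in all, crops included, and the job is handed in when it is done.

```bash
ls; mkdir -p pics; cat > h.py <<'E'
import numpy as np, cv2
from cell import robot, grip, kin, viewer
def world(cam, p, info=None):
    i=info or viewer.camera_info(cam); return np.array(i["R"]).T@(np.array(p)-np.array(i["t"]))
def proj(cam,X):
    i=viewer.camera_info(cam); c=np.array(i["R"])@np.array(X,float)+np.array(i["t"]); u=np.array(i["camera_matrix"])@c; return u[:2]/u[2]
def snap(cam,fn):
    im=viewer.read_camera(cam); cv2.imwrite("pics/"+fn,im[:,:,::-1]); return im
E
python3 - <<'E'
from h import *
names="mould_frame keeper gate_hinge gate_end bolt_knob mould glass_jar stack_g pot_red_a clamp_green".split()
for cam in("scene","side"):
    snap(cam,cam+"0.png")
    for n in names:
        for d in viewer.pinpoint(n,cam)[:3]: 
            w=world(cam,d["at"]); print(cam,n,round(d["confidence"],2),w.round(0), proj(cam,w).round(0))
print(robot.observe()["t"])
E
```

```text
pics
scene mould_frame 0.56 [595. 110.  -3.] [335. 308.]
scene keeper 0.84 [707.  67.  37.] [276. 295.]
scene gate_hinge 0.91 [552.   9.  19.] [329. 272.]
scene gate_end 0.63 [ 614. -125.   22.] [278. 253.]
scene bolt_knob 0.64 [583. -64.  68.] [301. 243.]
scene mould 0.88 [ 332. -416.   -1.] [320. 205.]
scene mould 0.79 [ 455. -223.   -1.] [316. 234.]
scene mould 0.63 [371. 238.  -1.] [462. 310.]
scene stack_g 0.68 [523. 247.   0.] [407. 333.]
scene pot_red_a 0.97 [ 685. -291.    3.] [227. 240.]
scene clamp_green 0.5 [451.  97.  -5.] [388. 289.]
side mould_frame 0.95 [594. 108.   5.] [284. 301.]
side keeper 0.89 [711.  72.  44.] [239. 270.]
side gate_hinge 0.6 [555.  10.  20.] [314. 273.]
side gate_end 0.69 [ 614. -121.   21.] [305. 240.]
side bolt_knob 0.58 [578. -64.  66.] [312. 239.]
side mould 0.93 [ 331. -411.   -1.] [423. 210.]
side mould 0.79 [ 457. -220.   -0.] [371. 236.]
side mould 0.75 [621.  45.   3.] [282. 283.]
side glass_jar 0.93 [748. 208.   1.] [199. 321.]
side stack_g 0.82 [533. 245.   1.] [293. 351.]
side pot_red_a 0.88 [ 692. -294.   -2.] [296. 214.]
side clamp_green 0.72 [453. 101.   2.] [348. 310.]
1.1
```

```bash
python3 - <<'E'
import cv2,numpy as np
a=cv2.imread("pics/scene0.png")[180:370,190:490];b=cv2.imread("pics/side0.png")[180:370,150:450]
cv2.imwrite("pics/ab.png",cv2.resize(np.vstack([a,b]),None,fx=1.57,fy=1.57,interpolation=3))
cv2.imwrite("pics/a2.png",cv2.resize(a,None,fx=2.6,fy=2.6,interpolation=2))
E
```

```text
(no output)
```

View pics/a2.png

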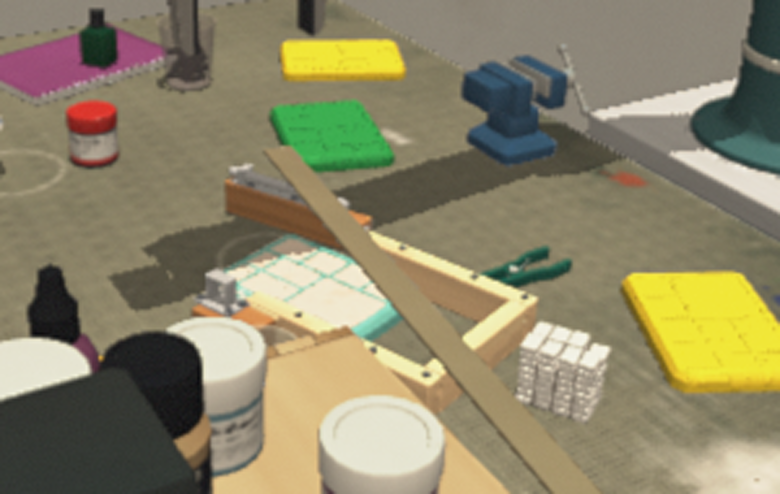

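View pics/side0.png

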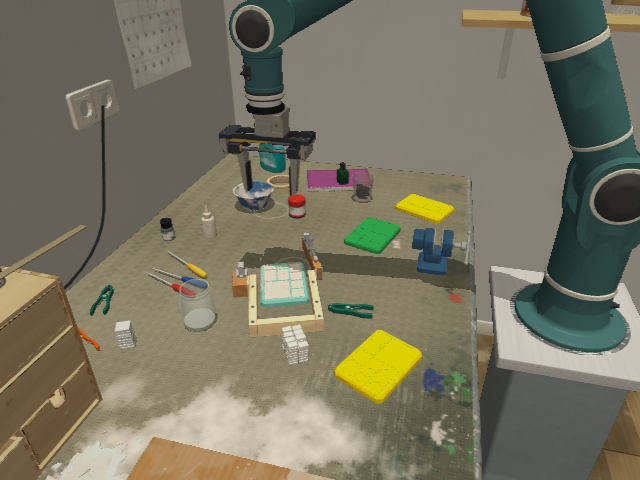

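The mould (turquoise) sticks out of the frame at side (285,283). The gate is open at about 90°, with its end at (305,240), and the keeper is at (239,270). The jar, bricks, clamp and pot are all clear of the pushing lane. Next I refine these positions with the wrist camera.

```bash
python3 - <<'E'
from h import *
from scipy.spatial.transform import Rotation as R
o=robot.observe(); M=R.from_rotvec(o["tcp_rot"]).as_matrix(); print(M.round(2))
i=viewer.camera_info("wrist"); print("campos in tool",M.T@(-np.array(i["R"]).T@np.array(i["t"])-np.array(o["tcp_pos"])), "axis", np.array(i["R"])[2].round(2))
th=np.radians(113.7)
for k in (0,1):
    a=th+np.pi*k; x=np.array([np.cos(a),np.sin(a),0]); z=np.array([0,0,-1.]); rv=R.from_matrix(np.c_[x,np.cross(z,x),z]).as_rotvec()
    for p in([650,-20,300],[620,0,330],[640,-20,7],[624,38,7]): 
        q=kin.ik(p,rv); print(k,p,None if q is None else np.round(q,2))
im=snap("wrist","w0.png")
for n in "keeper gate_hinge gate_end bolt_knob mould mould_frame".split():
    for d in viewer.pinpoint(n,"wrist")[:2]:
        w=world("wrist",d["at"]); print(n,round(d["confidence"],2),w.round(1),proj("wrist",w).round(0))
E
```

```text
[[ 0.  1.  0.]
 [ 1. -0. -0.]
 [-0.  0. -1.]]
campos in tool [  81.79877879   -0.30615953 -169.22912092] axis [ 0.   -0.28 -0.96]
0 [650, -20, 300] [ 0.05  0.41 -0.09  1.5   0.04  1.24  0.36]
0 [620, 0, 330] [ 0.02  0.33 -0.1   1.54  0.03  1.27  0.33]
0 [640, -20, 7] [ 0.03  0.71 -0.07  1.74  0.07  0.69  0.33]
0 [624, 38, 7] [-0.05  0.69 -0.08  1.78  0.09  0.67  0.23]
1 [650, -20, 300] [-0.42  0.43  0.56  1.53 -0.24  1.25 -2.55]
1 [620, 0, 330] [-0.46  0.34  0.54  1.57 -0.18  1.28 -2.62]
1 [640, -20, 7] [-0.38  0.76  0.51  1.77 -0.52  0.75 -2.33]
1 [624, 38, 7] [-0.48  0.74  0.5   1.81 -0.51  0.72 -2.43]
keeper 0.85 [704.9  72.6  45.6] [380. 128.]
gate_hinge 0.67 [551.4  14.3  16.5] [207. 192.]
gate_hinge 0.52 [447.9 103.2  -0.8] [91. 92.]
gate_end 0.71 [581.2 -63.7  66.4] [234. 292.]
bolt_knob 0.58 [579.5 -60.1  64.8] [232. 287.]
mould 0.91 [615.   47.7  -3.4] [277. 154.]
mould_frame 0.19 [612.6  48.1  -3.8] [274. 153.]
```

View pics/w0.png

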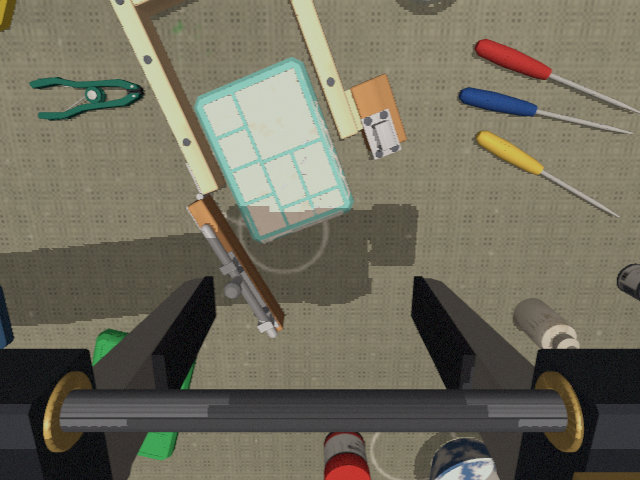

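The wrist view shows the left rail end at about (203–217, 190), the right rail end at (343–358, 135) and the mould corners at (197,100), (298,58), (352,207) and (262,242). The gate runs from (200,205) to (280,325), the knob is at (232,290) and the keeper at (380,132). Next I back-project these.

```bash
cat >> h.py <<'E'
def back(cam,uv,z,i=None):
    i=i or viewer.camera_info(cam); Rm=np.array(i["R"]); c=-Rm.T@np.array(i["t"])
    d=Rm.T@np.linalg.solve(np.array(i["camera_matrix"]),[uv[0],uv[1],1.]); return (c+d*(z-c[2])/d[2])[:2]
E
python3 - <<'E'
from h import *
ang=lambda v:np.degrees(np.arctan2(v[1],v[0]))
b=lambda u,v,z:back("wrist",(u,v),z)
A=[b(203,197,34),b(217,188,34),b(343,138,34),b(358,131,34)]
for a in A: print("rail end",a.round(1))
print("mouth ang+90 ->x axis",ang(A[3]-A[0])+90, np.linalg.norm(A[3]-A[0]),"rail dirs",ang(b(292,0,34)-A[2]),ang(b(115,0,34)-A[0]))
C=[b(197,100,14),b(298,58,14),b(352,207,14),b(262,242,14)]
print("mould c",np.mean(C,0),ang(C[0]-C[3]),ang(C[1]-C[2]),[np.linalg.norm(C[k]-C[k-1]).round(0) for k in range(4)])
print("keeper",b(382,130,58),"knob",b(232,291,75), "gate end top", b(283,318,36),"gate start",b(189,206,36))
im=cv2.imread("pics/w0.png")[90:340,170:420]; cv2.imwrite("pics/w0z.png",cv2.resize(im,None,fx=2.4,fy=2.4,interpolation=2))
E
```

```text
rail end [552.  13.]
rail end [565.   21.1]
rail end [675.3  64.2]
rail end [687.9  70. ]
mouth ang+90 ->x axis 112.76637976826882 147.3726158983251 rail dirs 111.93560970454942 109.9950828743012
mould c [617.89452015  47.42971088] 111.90289094434374 111.00639313287144 [np.float64(141.0), np.float64(95.0), np.float64(139.0), np.float64(93.0)]
keeper [704.19715898  71.63346673] knob [581.70680447 -59.18553222] gate end top [ 620.90428499 -105.36061178] gate start [539.47545848   5.25787398]
```

View pics/w0z.png

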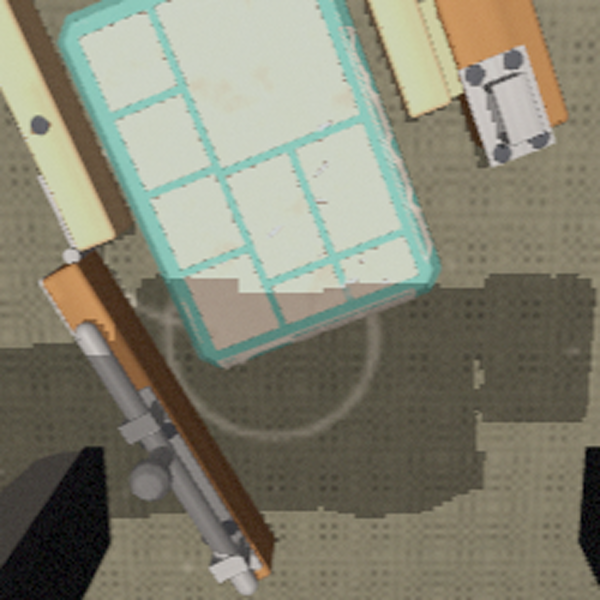

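```bash
cat >> h.py <<'E'
from scipy.spatial.transform import Rotation as Rot
def rv(deg):
    a=np.radians(deg); x=np.array([np.cos(a),np.sin(a),0]); z=np.array([0,0,-1.]); return Rot.from_matrix(np.c_[x,np.cross(z,x),z]).as_rotvec()
E
python3 - <<'E'
from h import *
robot.movep([590,105,290],rv(112.5)); robot.hold(.2)
im=snap("wrist","w1.png"); i=viewer.camera_info("wrist")
for n in "keeper gate_hinge gate_end bolt_knob mould mould_frame".split():
    for d in viewer.pinpoint(n,"wrist")[:1]:
        w=world("wrist",d["at"]); print(n,round(d["confidence"],2),w.round(1),proj("wrist",w).round(0))
print(robot.observe()["t"])
c=im[:,:,::-1][40:400,120:520]; cv2.imwrite("pics/w1z.png",cv2.resize(c,None,fx=1.6,fy=1.6,interpolation=2))
E
```

```text
keeper 0.76 [704.5  68.7  43.2] [396. 265.]
gate_hinge 0.61 [553.9  13.8  16.7] [255. 252.]
gate_end 0.78 [ 613.9 -117.8   20.3] [263. 361.]
bolt_knob 0.75 [585.5 -56.   67.1] [253. 332.]
mould 0.56 [614.1  49.7  -3.5] [314. 239.]
mould_frame 0.69 [521.5 247.3   5.9] [304.  40.]
2.625
```

View pics/w1.png

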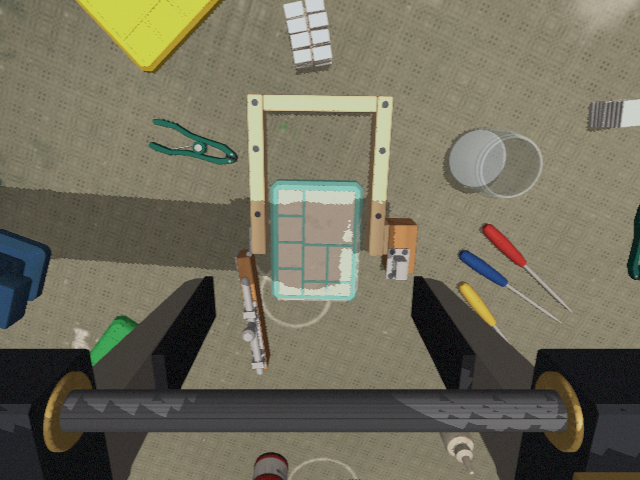

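The wrist view shows the frame almost upright in the image: outer back corners at about (247,95) and (392,96), mouth rail ends at (250–266,254) and (370–385,256). The mould spans (270–362, 180–300) and the gate end is at (263,368).

```bash
python3 - <<'E'
from h import *
from scipy.optimize import least_squares
# frame pts (x,y,z): mouth ends, back outer corners ; pixels
P=[(-77,74,250.5,254),(-77,58,266,254),(-77,-58,370,255.5),(-77,-74,385,256),(94,74,247,94.5),(94,-74,392.5,96)]
W=[back("wrist",(u,v),34) for _,_,u,v in P]
L=np.array([p[:2] for p in P])
def T(s,l): c,n=np.cos(s[2]),np.sin(s[2]); return s[:2]+l@np.array([[c,n],[-n,c]])
r=least_squares(lambda s:(T(s,L)-W).ravel(),[595,110,1.963]); s=r.x
print("frame",s[:2],np.degrees(s[2])); print(np.round(T(s,L)-W,1))
inv=lambda w:(np.array(w)-s[:2])@np.array([[np.cos(s[2]),-np.sin(s[2])],[np.sin(s[2]),np.cos(s[2])]])
for n,u,v,z in [("knob",250,331,75),("gate end inner bottom",270,364,36),("gate hinge end",238,256,36),("keeper",398,257,58),("mould TL",271,183,14),("mould TR",361,182,14),("mould BL",274,299,14),("mould BR",357,300,14),("jar base",515,165,0),]:
    print(n,inv(back("wrist",(u,v),z)).round(1))
for n,w in [("knob nn",(583,-60)),("end nn",(614,-120)),("keeper nn",(705,70)),("hinge nn",(553,12)),("mould nn",(616,48))]: print(n,inv(w).round(1))
for fx,fy in[(-185,0),(-79,0)]: print(fx,T(s,np.array([fx,fy])))
E
```

```text
frame [592.60844165 115.59784153] 111.99334227754217
[[ 1.9  0.1]
 [ 0.6 -0.6]
 [-0.7 -0.5]
 [-1.8 -0.4]
 [-0.7  0.4]
 [ 0.8  1. ]]
knob [-150.1   72.7]
gate end inner bottom [-217.7   56.5]
gate hinge end [-78.2  89.6]
keeper [-69.8 -85.1]
mould TL [ 0.9 53.2]
mould TR [  3.1 -47.5]
mould BL [-141.3   52.4]
mould BR [-141.6  -49. ]
jar base [  22.1 -223.9]
knob nn [-159.2   74.7]
end nn [-226.5   68.4]
keeper nn [-84.4 -87.1]
hinge nn [-81.2  75.5]
mould nn [-71.4   3.6]
-185 [661.89072943 -55.93922326]
-79 [622.19385103  42.34687873]
```

```bash
cat >> h.py <<'E'
S=np.array([593,114.2,np.radians(112.2)]); DEG=112.2
def F(x,y,z): c,n=np.cos(S[2]),np.sin(S[2]); return [S[0]+c*x-n*y,S[1]+n*x+c*y,z]
def inv(w): c,n=np.cos(S[2]),np.sin(S[2]); d=np.array(w[:2])-S[:2]; return np.array([c*d[0]+n*d[1],-n*d[0]+c*d[1]])
def st():
    o=robot.observe(); f=np.array(o["contact_force"]); g=inv(f[:2]+S[:2]); p=o["tcp_pos"]; return o["t"],inv(p),p[2],np.r_[g,f[2]]
def show(m=""): t,p,z,f=st(); print(m,"t",round(t,2),"p",p.round(1),round(z,1),"f",f.round(1))
E
python3 - <<'E'
from h import *
grip(0.5)
robot.movep(F(-185,0,150),rv(DEG)); robot.servo_line(F(-185,0,8),feed=120); robot.hold(.2); f0=st()[3]; show()
robot.servo_line(F(-120,0,8),feed=60); show()
robot.servo_line(F(-90,0,8),feed=50); show()
for x in np.arange(-88,-70,1.5):
    robot.servo_line(F(x,0,8),feed=25); robot.hold(.1); show(); 
    if abs((st()[3]-f0)[0])>9: break
snap("side","s2.png")
for c in("side",):
    for d in viewer.pinpoint("mould",c)[:3]: print(inv(world(c,d["at"])))
E
```

```text
t 5.87 p [-185.2   -0.4] 8.7 f [0.6 0.6 0.1]
 t 7.1 p [-1.201e+02  1.000e-01] 8.0 f [ 0.3  0.7 -0.2]
 t 7.85 p [-89.6  -0.1] 8.0 f [0.2 0.8 0. ]
 t 8.2 p [-88.   0.] 8.0 f [ 0.3 -0.4  0.2]
 t 8.55 p [-86.8   0.1] 8.0 f [-1.   0.2 -0.1]
 t 8.9 p [-84.9   0. ] 8.0 f [-1.7  1.3 -0.1]
 t 9.25 p [-83.3  -0. ] 8.0 f [-1.1 -0.2 -0.8]
 t 9.6 p [-82.9   0.2] 8.0 f [-4.1  0.4  0.1]
 t 9.95 p [-82.7   0.5] 8.0 f [-7.1  1.2 -0.5]
 t 10.3 p [-82.5   0.9] 8.1 f [-8.8  1.1  0.2]
[197.67497671 161.04297492]
[-388.3247814   443.11580006]
[-0.94162138  2.27963118]
```

```bash
python3 - <<'E'
from h import *
robot.servo_line(F(-95,0,8),feed=80)
robot.servo_line(F(-95,0,200),feed=250); robot.hold(.15)
im=snap("wrist","w3.png")
for n in("keeper","gate_hinge","gate_end","bolt_knob","mould"):
    for d in viewer.pinpoint(n,"wrist")[:1]: print(n,inv(world("wrist",d["at"])).round(1),round(d["confidence"],2))
show()
np.save("w3cam.npy",np.array([0])); import pickle; pickle.dump(viewer.camera_info("wrist"),open("w3.pkl","wb"))
E
```

```text
keeper [-85.9 -90.3] 0.88
gate_hinge [-76.1  75.8] 0.67
bolt_knob [-156.6   74.7] 0.93
mould [-256.4  255.2] 0.89
 t 12.12 p [-95.    0.1] 199.5 f [ 0.3 -0.2  0.5]
```

View pics/w3.png

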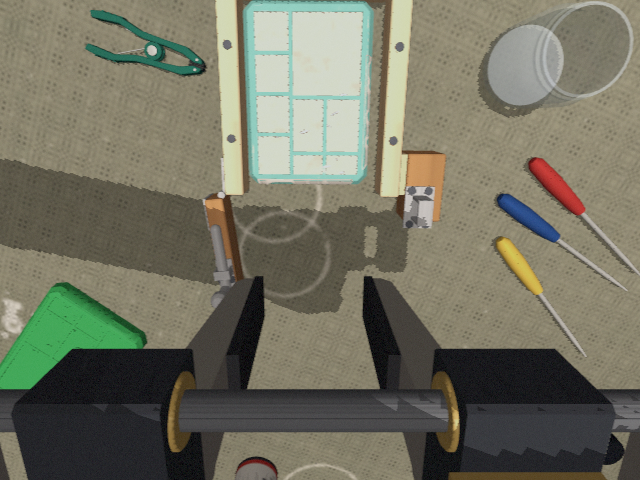

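The mould is well inside the bay and square, with its outer end at row 183 and the rail ends at row 195. The gate is still open. Next I measure the remaining depth.

```bash
python3 - <<'E'
from h import *
i=viewer.camera_info("wrist")
for n,u,v,z in[("mould out L",258,182,14),("mould out R",362,183,14),("base",310,185,2),("mould in",310,1,14),("inL",246,6,14),("mouthL",230,195,34),("mouthR",396,197,34),("rail inner L",243,100,34),("rail inner R",385,100,34)]: print(n,inv(back("wrist",(u,v),z)).round(1))
robot.movep(F(-30,0,230),rv(DEG)); robot.hold(.15)
im=snap("wrist","w4.png")
for d in viewer.pinpoint("mould","wrist")[:2]: print("mould",inv(world("wrist",d["at"])).round(1),round(d["confidence"],2))
c=im[:,:,::-1][40:290,190:450]; cv2.imwrite("pics/w4z.png",cv2.resize(c,None,fx=2.4,fy=2.4,interpolation=2))
show()
E
```

```text
mould out L [-69.2  48.9]
mould out R [-70.  -43.9]
base [-73.8   2.7]
mould in [74.4  2.5]
inL [70.8 53.2]
mouthL [-77.2  70.4]
mouthR [-78.7 -70.8]
rail inner L [-0.6 55.6]
rail inner R [ -0.4 -57.3]
mould [5.4 9.3] 0.78
 t 12.76 p [-31.4   0.5] 229.4 f [-0.5  0.5 -0.5]
```

View pics/w4z.png

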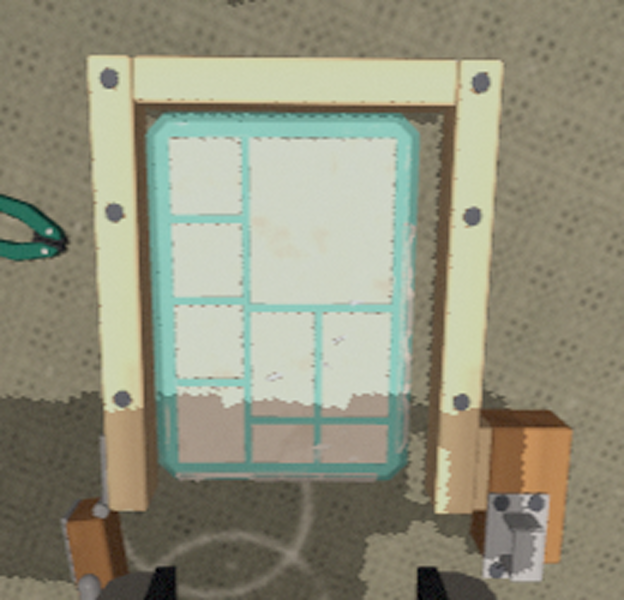

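```bash
python3 - <<'E'
from h import *
px=lambda x,y,z:(lambda p:((p-[190,40])*2.4).round(1))(proj("wrist",F(x,y,z)))
for a in [(78,0,34),(78,0,16),(78,0,12),(76,0,14),(78,0,0),(94,0,34),(-77,-66,34),(-70,0,14),(-70,0,0),(-74,0,0)]: print(a,px(*a))
for v in(113,137): print(inv(back("wrist",(190+280/2.4,40+v/2.4),15)))
for v in(466,476): print(inv(back("wrist",(190+280/2.4,40+v/2.4),15)),inv(back("wrist",(190+280/2.4,40+v/2.4),0)))
E
```

```text
(78, 0, 34) [295.9 102.7]
(78, 0, 16) [296.  106.6]
(78, 0, 12) [296.  107.4]
(76, 0, 14) [296.  112.6]
(78, 0, 0) [296.  109.7]
(94, 0, 34) [295.9  54.2]
(-77, -66, 34) [460.1 513.4]
(-70, 0, 14) [296.1 482. ]
(-70, 0, 0) [296.1 472.4]
(-74, 0, 0) [296.1 481.1]
[75.80592011  6.01128695]
[67.25720334  6.05521277]
[-62.69645902   6.72295283] [-67.11901474   6.99357588]
[-67.06089033   6.74537856] [-71.65412938   7.01687863]
```

```bash
cat >> h.py <<'E'
def G(q,r,off,z): 
    d=np.array([-np.sin(q),-np.cos(q)]);n=np.array([-np.cos(q),np.sin(q)]); p=np.array([-77,76])+r*d+off*n; return F(p[0],p[1],z), rv(DEG-np.degrees(q))
E
python3 - <<'E'
from h import *
import pickle
i=pickle.load(open("w3.pkl","rb")); print("green corner",inv(back("wrist",(146,345),16,i)))
print(G(1.44,105,42,15), [None if (a:=kin.ik(*G(q,105,42,15))) is None else a.round(2) for q in(1.44,.7,0)])
p,r=G(1.44,105,44,150); robot.movep(p,r); grip(0)
robot.servo_line(G(1.44,105,44,15)[0],feed=120); robot.hold(.15); show("down")
for q in np.arange(1.40,0.15,-.1):
    p,r=G(q,105,29,15); robot.servo_line(p,feed=60,rotation=r)
show("near"); snap("side","s5.png")
for n in("gate_end","bolt_knob","keeper"):
    for d in viewer.pinpoint(n,"side")[:1]: print(n,inv(world("side",d["at"])).round(1))
E
```

```text
green corner [-233.28608621  167.23050361]
([np.float64(567.2566339099885), np.float64(-97.82511371091977), 15], array([3.03670539, 0.80499987, 0.        ])) [array([-0.05,  0.62,  0.21,  1.92, -0.21,  0.62, -0.76]), array([-0.02,  0.7 ,  0.08,  1.74, -0.08,  0.7 , -0.21]), array([-0.05,  0.73, -0.03,  1.67,  0.03,  0.74,  0.29])]
down t 15.89 p [-187.1  105.4] 15.7 f [-0.1  1.1 -0.7]
near t 20.37 p [-126.4  -21.1] 15.0 f [-1.3 -0.7 -0.1]
gate_end [-112.7  -66.9]
bolt_knob [-100.6    4.2]
keeper [-87.3 -93.1]
```

```bash
python3 - <<'E'
from h import *
f0=None
for q in np.arange(.16,.0,-.04):
    p,r=G(q,105,29,15); robot.servo_line(p,feed=40,rotation=r); show(q)
for off in np.arange(29,17,-1.5):
    p,r=G(0,105,off,15); robot.servo_line(p,feed=25,rotation=r); robot.hold(.1); show(off)
    if st()[3][0]<-8: break
for d in viewer.read_camera("side") [:0]: pass
for n in("gate_end","bolt_knob","keeper"):
    for d in viewer.pinpoint(n,"side")[:1]: print(n,inv(world("side",d["at"])).round(1))
E
```

```text
0.16 t 20.82 p [-122.1  -23.1] 15.0 f [-0.2 -0.1 -0.5]
0.12 t 21.08 p [-118.1  -24.8] 15.0 f [ 0.6  0.3 -0.5]
0.07999999999999999 t 21.34 p [-114.   -26.4] 15.0 f [-0.1  0.   1.2]
0.03999999999999998 t 21.6 p [-109.9  -27.8] 15.0 f [-0.   0.1 -0.8]
29.0 t 22.02 p [-105.9  -29.1] 15.0 f [-0.1 -0.   0.9]
27.5 t 22.38 p [-105.5  -29. ] 15.1 f [-3.5 -0.5 -0.6]
26.0 t 22.73 p [-105.4  -29. ] 15.0 f [-5.7 -0.8 -2.2]
24.5 t 23.07 p [-105.4  -29. ] 15.1 f [-8.9 -1.  -2.3]
gate_end [-82.8 -70.2]
bolt_knob [-88.7  -3.5]
keeper [-86.6 -97.1]
```

```bash
python3 - <<'E'
from h import *
robot.servo_line(F(-135,-29,15),feed=100); robot.servo_line(F(-135,-29,120),feed=200)
robot.movep(F(-85,36,110),rv(DEG-90)); robot.servo_line(F(-85,36,59),feed=100); robot.hold(.15); show("down")
robot.servo_line(F(-85,0,59),feed=60); show()
robot.servo_line(F(-85,-15,59),feed=40); show()
for y in np.arange(-17,-40,-1.5):
    robot.servo_line(F(-85,y,59),feed=25); robot.hold(.1); show(y)
    if st()[3][1]>10: break
viewer.read_camera("side")
for n in("gate_end","bolt_knob","keeper"):
    for d in viewer.pinpoint(n,"side")[:1]: print(n,inv(world("side",d["at"])).round(1))
E
```

```text
down t 26.52 p [-85.3  35.4] 59.8 f [-0.1  0.2  0.8]
 t 27.27 p [-84.8  -0.1] 58.8 f [-0.8 -1.2 -0.7]
 t 27.79 p [-84.9 -15.5] 59.0 f [ 0.4 -0.1  0.5]
-17.0 t 28.14 p [-85. -17.] 59.0 f [ 0.8  1.4 -0.1]
-18.5 t 28.49 p [-85.  -18.5] 59.0 f [0.1 0.5 1. ]
-20.0 t 28.84 p [-85.  -20.1] 59.0 f [ 0.1  1.1 -0.1]
-21.5 t 29.19 p [-85.  -21.5] 59.0 f [0.2 1.1 0.5]
-23.0 t 29.54 p [-85.1 -21.8] 58.8 f [0.3 5.5 3.3]
-24.5 t 29.89 p [-85.1 -22.1] 58.7 f [0.3 8.1 6. ]
-26.0 t 30.24 p [-85.1 -22.3] 58.6 f [ 1.1 11.4  7.6]
gate_end [-85.2 -74.4]
keeper [-87.7 -92.3]
```

```bash
python3 - <<'E'
from h import *
robot.servo_line(F(-85,-5,59),feed=80); robot.servo_line(F(-85,-5,120),feed=150)
robot.movep(F(-60,0,240),rv(DEG)); robot.hold(.2)
im=snap("wrist","w6.png")
for n in("gate_end","bolt_knob","keeper","mould"):
    for d in viewer.pinpoint(n,"wrist")[:1]: print(n,inv(world("wrist",d["at"])).round(1))
c=im[:,:,::-1][40:300,180:460]; cv2.imwrite("pics/w6z.png",cv2.resize(c,None,fx=2.2,fy=2.2,interpolation=2)); show()
E
```

```text
gate_end [-83.8 -72.2]
bolt_knob [-86.4 -42.1]
keeper [-84.9 -88.2]
mould [-255.4  258. ]
 t 33.1 p [-59.9   0. ] 239.9 f [-0.1  0.2  0.4]
```

View pics/w6z.png

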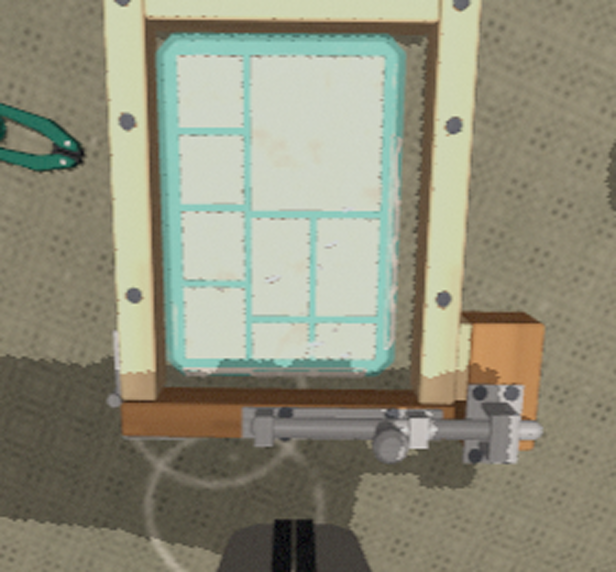

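The gate is shut, the bolt has passed through the keeper (tip at (540,430)), the knob is at y = -42 mm (full travel), and the mould is square at the back rail. I'm handing it in.

```bash
python3 - <<'E'
from h import *
px=lambda v,z:inv(back("wrist",(180+280/2.2,40+v/2.2),z))[0]
print("mould back edge",px(36,15),"rail inner top",px(22,34))
print(robot.job_done())
E
```

```text
mould back edge 74.32791176996021 rail inner top 76.8509864546507
the job is handed in; nothing more can be done
None
```

The job is handed in: the mould is home against the back rail, the gate was then shut to its stop, and the bolt is through its keeper with the knob measured at full travel; the judge returned no verdict.

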